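Fold back the dust cover and take out the filter cartridge

TASK

Fold the clear two-panel dust cover of the white box fully back, so that its panels stand folded flat against each other, without forcing it. Then, with the cover left folded, lift the filter cartridge with the bar grip straight up out of its pocket and set it down gently, upright and wholly on the black rubber mat, clear of the brush. Leave the other canister in its pocket, and the brush, the beaker and the screwdriver where they are.

Things in the scene. Friction and masses are not known exactly. Their poses are not given: they have to be found in the camera images.
- dust_box: Fixed white box 240 (x) x 220 (y) x 95 mm high; origin at the centre of its underside, z up. Rim walls 8 mm thick; 45 mm below the rim lies a grey block with two round pockets, 63 mm wide, 42 mm deep (floors 8 mm above the origin), centred at x = -35, y = +48 and -48 mm. The cover's near edge is guided level along the rim and slides to +x as the cover folds.
- panel_a (a joint): Angle of the cover's far panel above level, rad: 0 closed flat, 1.571 (hard stop) both panels upright, flat together at the far rim. The near panel slopes equally the other way (a tent). Stiff hinge, 0.3 N m: it stays at any angle. Lifting the bar takes 5 to 10 N. Pushing the near panel's outer face to +x at its lower half takes 4 to 10 N above 0.7 rad; when flatter, or near the ridge, it jams.
- cover_hinge (a point): Middle of the fixed hinge axis, which lies along y on the box's far (+x) rim, at box x = +110, z = 95 mm; axes as the box.
- ridge (a point): Middle of the hinge between the panels, 110 mm from the fixed hinge (underside of the panels). Each panel is 110 mm long, 196 mm wide, 6 mm thick including its frame, and lies above (outside) the line through its hinges.
- fin_mid (a point): Grip point of the aluminium pull bar standing square on the near panel's outer face: 12 mm thick, 70 mm long along y, its top 46 mm above the panel's underside. The point: mid-bar, 30 mm above the underside, 45 mm from the ridge. Axes of the near panel: z out of its outer face (up when closed, level to the near side when folded), x from near edge to ridge, y along the bar.
- cartridge: Loose white filter cartridge, about 0.15 to 0.31 kg: cylinder 60 mm across, 47 mm high, with a bar grip on top, its only grippable feature: 12 mm (x) x 45 mm (y), from 47 to 81 mm above the origin. Origin at the centre of its underside, z up. It stands in either pocket.
- canister: Loose white canister of the same body, 60 mm across and 47 mm high, flat top without grip, in the other pocket. Origin at the centre of its underside. To stay there.
- mat: Fixed black rubber mat 200 (x) x 160 (y) x 4 mm; origin at the centre of its underside. Beside the box on one side or the other. The brush lies across it near its +x edge.
- brush: Loose brush 150 mm long lying along the mat's y, about 75 mm from the mat's centre towards its +x edge. Origin near its middle, on its underside. Not to be moved.
- beaker: Glass beaker 76 mm across, 90 mm high, loose; origin at its underside. A bystander, not to be moved.
- screwdriver: Screwdriver 180 mm long, lying, loose; origin at its underside. A bystander, not to be moved.

How it is judged:
By the outcome, as a careful person would: the job done as asked, in the order asked, and still so for the second after the job is handed in, with the robot touching nothing.
It also fails if it takes over 72 s, if anything falls off the work surface, if the arm or the gripper's body presses on something with over 40 N, if the wrist force passes 120 N, or if a joint passes its speed limit or range.

ROBOT

A 6-joint arm with a two-finger parallel gripper is mounted at the origin on the work surface. World frame = base frame: x ahead of the robot, y to its left, z up, the work surface at z = 0. Lengths are in mm, angles in rad, forces in N, time in s.
With the tool pointing down it reaches from about 300 to 775 mm from the base axis. Payload 14.6 kg.
Tool frame: the origin (TCP) lies between the finger pads; the fingertips stand 11 mm ahead of it and the grasp point (between the pads) lies 8 mm behind it; z points along the fingers, y is the direction in which the jaws open and shut (so a half turn about z gives the same grasp; the last joint's range is limited). The gripper opens to 94 mm and grips with 3 to 60 N. Pads are 16 mm wide; open, the fingers measure 119 mm over their backs; the gripper's body (75 mm by 177 mm) begins 78 mm behind the grasp point.
Start: joints at [1.192, 0.3, 1.521, -0, 1.321, -0.067], TCP at [168.722, 523.471, 216.446] pointing down, gripper open.
Joint ranges: [-3.03, 3.03], [-0.79, 2.21], [0.23, 2.52], [-1.04, 4.18], [0, 3.07], [-2.55, 2.55]. Speed limits (rad/s): [2.22, 2.22, 2.57, 3.14, 3.14, 3.14].

INTERFACE

Orientations are given as [roll, pitch, yaw] about the fixed x, y, z axes, in that order (R = Rz(yaw) Ry(pitch) Rx(roll)).
In Python, from cell import * gives the robot as it stands.
- The arm moves only by the tool arm_command, never from a script. Its argument "deltas" is a list of rows, each an object with "xyz": the shift along the world's x, y, z in m, a list of three; "turn": the turn, a rotation vector about the world's x, y, z in rad, a list of three. A call has 1 to 12 rows; each row shifts and turns the commanded pose from where the row before left it; what a row does not reach is not made up. A row lasts 1/8 s, in which the tool goes at most 62.5 mm and 10.7 degrees, less where a joint would pass 70% of its speed; a pose out of reach is approached as far as the arm can. A call with a gripper value outside its range is refused whole. "gripper" is the closure, from 0 (fully open) to 1 (shut), set as the call begins (left out, the last holds). The fingers move at their own pace and stop on an object; "force" is the grip in N (left out, the last holds). Time passes only in rows, so rows that do not move let the fingers close. It gives the time, the measured TCP pose, the force and the opening at its end, in the units of the state.
- read_state(): the state, without advancing time (a new reading comes with each control period).
- camera(name): name is "side" or "top" or "wrist"; returns a dict with "color" (400x640x3 uint8, red, green, blue), "fx", "fy", "cx", "cy" (pixels), "rvec" (rotation vector, rad) and "tvec" (3), from world to camera coordinates, as OpenCV has them; the wrist camera has in their place "mount" (4x4, takes a point from camera to tool coordinates, whose origin is the TCP and whose axes are the flange's). Camera axes: x right, y down, z forward; pixel columns grow to the right and rows downward; lengths in mm; the calibration is good to about 2 mm. A picture is of the moment at which its call begins: read the wrist's pose just before it. There is no depth.
- sign_off(): hands the job in, once; it reports no verdict.
The state is a dict: "clock": time; "joints": joint angles; "qd": joint speeds; "effort": joint torques, N m; "eef_pos": TCP position; "eef_rot": TCP orientation; "wrist_force": force on the tool from outside, world axes, zero at the start; "moment": the same for the moment, N m; "finger_gap": finger opening in mm.
Only numpy, scipy, OpenCV 4.12 (cv2) and the standard library are available. Lean on these libraries where they do the work, as an engineer would, in place of code of your own. Each camera call takes 0.05 s, during which the arm holds its last target.

## Working session

There is one attempt and no reset: what is moved stays moved. The work goes in short steps, Python scripts to look and compute and a tool call to move; the robot and the scene stay as the last step left them, time stands still between calls to the robot, and variables do not carry over. Pictures are saved under pics/ and viewed, and the job is handed in when it is done.

Besides the shell and the picture viewer there is one more tool, called after ">>>" by a JSON object that holds its "name" and its "arguments". arm_command: Moves the arm, as the interface text tells. Its arguments: {"type":"object","properties":{"deltas":{"type":"array","items":{"type":"object","properties":{"xyz":{"type":"array","items":{"type":"number"}},"turn":{"type":"array","items":{"type":"number"}}}}},"gripper":{"type":"number"},"force":{"type":"number"}},"required":["deltas"]}

```bash
mkdir -p pics; ls
python3 - <<'E'
from cell import *
import cv2
print(read_state())
for n in ("side","top","wrist"):
    c=camera(n); cv2.imwrite(f"pics/{n}0.png",c["color"][:,:,::-1])
    print(n,{k:v for k,v in c.items() if k!="color"})
E
```

```text
pics
{'clock': 0.0, 'joints': array([ 1.19242567e+00,  3.00433142e-01,  1.52162708e+00,  3.24642319e-06,
        1.32068297e+00, -6.66283270e-02]), 'qd': array([ 0.00027889,  0.00042724,  0.0014396 , -0.00025396,  0.00132036,
       -0.00074134]), 'effort': array([-4.63274337e-04, -5.31804979e+01, -3.52723038e+01,  7.07690092e-02,
        2.45692651e-02, -1.60393733e-04]), 'eef_pos': array([168.61347269, 523.23845854, 215.88768228]), 'eef_rot': array([-3.14044488e+00, -7.97393486e-05,  2.82984947e+00]), 'wrist_force': array([0.09786566, 0.33958471, 0.07252753]), 'moment': array([-0.03994769, -0.01746649, -0.02930485]), 'finger_gap': 94.31223548897118}
side {'fx': 473.1331430850287, 'fy': 473.1331430850287, 'cx': 322.1651094699929, 'cy': 202.11123485353158, 'rvec': array([ 2.2011354 , -0.43889138,  0.24145249]), 'tvec': array([-511.26713871,  199.54064011, 1392.68419988])}
top {'fx': 409.8500299890694, 'fy': 409.8500299890694, 'cx': 323.7867290079177, 'cy': 206.27808852776482, 'rvec': array([ 2.19316472, -2.13088109,  0.10895497]), 'tvec': array([ -29.17663461,  599.99628315, 1252.19230554])}
wrist {'fx': 333.86503401451506, 'fy': 333.86503401451506, 'cx': 317.7976541285533, 'cy': 198.945647724663, 'mount': array([[-5.87062483e-06, -9.58069243e-01, -2.86536778e-01,
         8.50611087e+01],
       [ 9.99999731e-01,  2.04344296e-04, -7.03737264e-04,
         6.71371627e-01],
       [ 7.32781184e-04, -2.86536705e-01,  9.58068985e-01,
        -1.68990010e+02],
       [ 0.00000000e+00,  0.00000000e+00,  0.00000000e+00,
         1.00000000e+00]])}
```

View pics/side0.png

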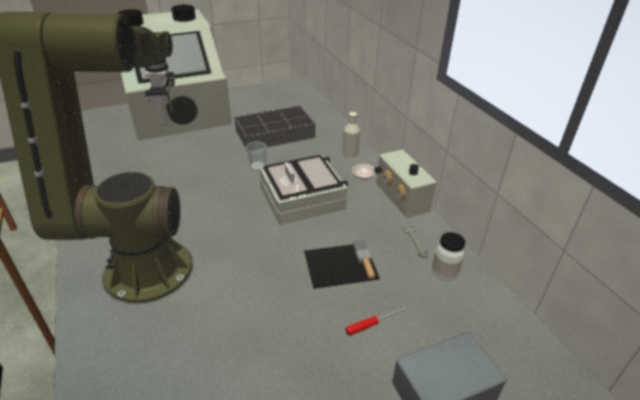

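View pics/top0.png

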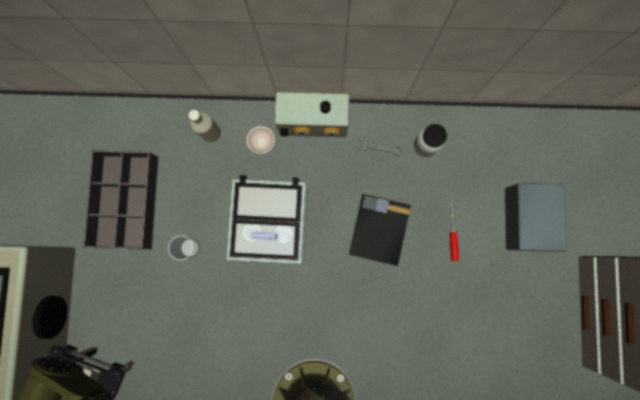

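View pics/wrist0.png

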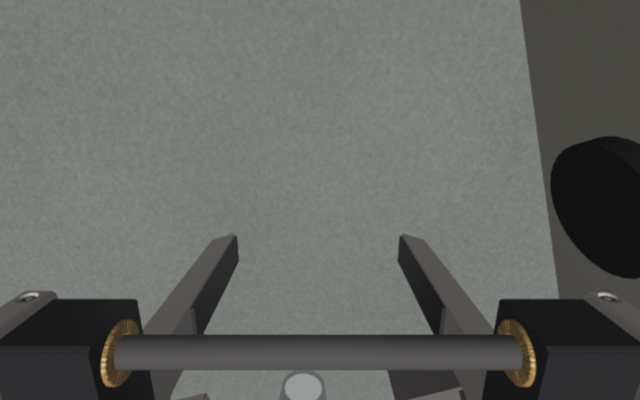

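Side and top views: box near top pixel (266,222), mat near (380,229) with the brush on its far edge, beaker at (183,248), screwdriver at (454,235). I'll enlarge.

Run:
```python
import cv2
t=cv2.imread("pics/top0.png"); s=cv2.imread("pics/side0.png")
cv2.imwrite("pics/tc.png",cv2.resize(t[165:275,215:315],None,fx=5.4,fy=5.4,interpolation=cv2.INTER_CUBIC))
cv2.imwrite("pics/tm.png",cv2.resize(t[180:280,340:420],None,fx=6,fy=6,interpolation=cv2.INTER_CUBIC))
cv2.imwrite("pics/sc.png",cv2.resize(s[130:230,240:400],None,fx=5,fy=5,interpolation=cv2.INTER_CUBIC))
```

```text
(no output)
```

View pics/tc.png

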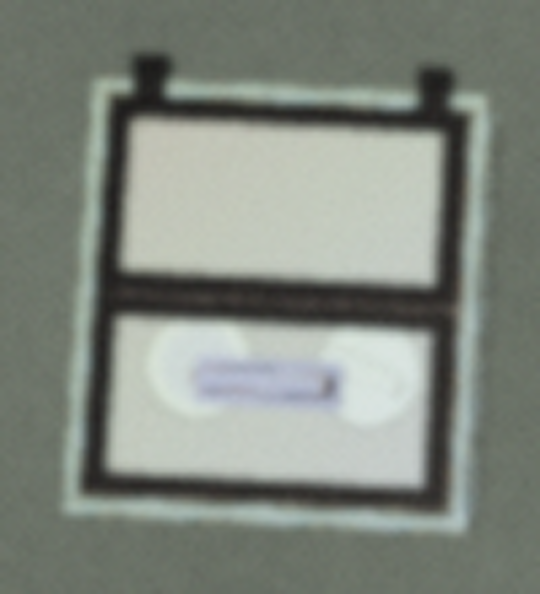

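View pics/tm.png

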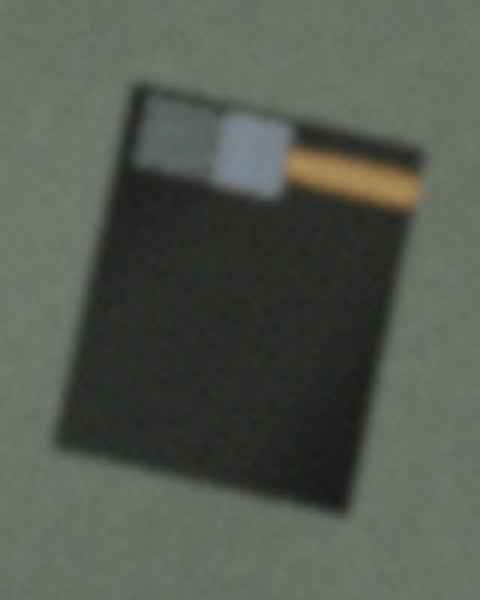

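View pics/sc.png

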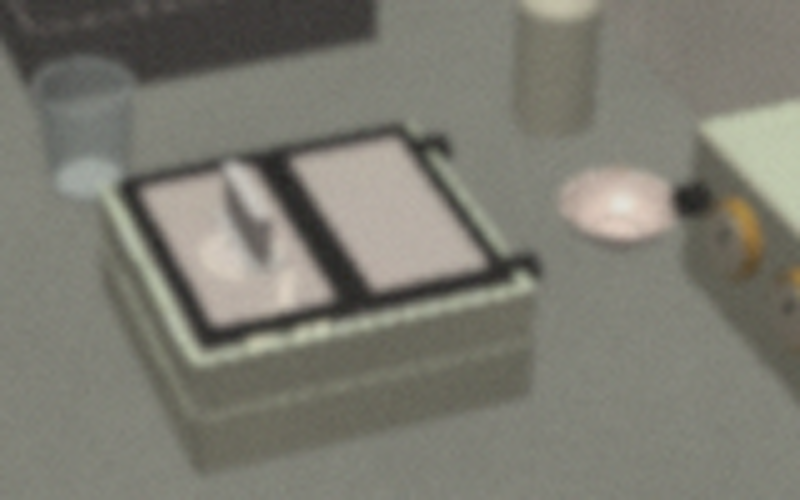

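```bash
cat > h.py <<'E'
from cell import *
import cv2, numpy as np, json
from scipy.spatial.transform import Rotation as Rn
from scipy.optimize import least_squares
def ext(c,st=None):
    """R,t world->cam"""
    if "mount" in c:
        T=np.eye(4);T[:3,:3]=Rn.from_euler("xyz",st["eef_rot"]).as_matrix();T[:3,3]=st["eef_pos"]
        E=np.linalg.inv(T@c["mount"]);return E[:3,:3],E[:3,3]
    return Rn.from_rotvec(c["rvec"]).as_matrix(),np.array(c["tvec"])
def K(c): return np.array([[c["fx"],0,c["cx"]],[0,c["fy"],c["cy"]],[0,0,1]])
def proj(c,P,st=None):
    R,t=ext(c,st); q=(K(c)@(R@np.atleast_2d(P).T+t[:,None])); return (q[:2]/q[2]).T
def onz(c,uv,z,st=None):
    R,t=ext(c,st); o=-R.T@t; d=(R.T@np.linalg.inv(K(c))@np.c_[np.atleast_2d(uv),np.ones(len(np.atleast_2d(uv)))].T).T
    return o+d*((z-o[2])/d[:,2])[:,None]
def rect(p,sx,sy):
    # p order: (+x+y),(+x-y),(-x-y),(-x+y)
    m=np.array([[sx,sy],[sx,-sy],[-sx,-sy],[-sx,sy]])/2
    f=lambda v:(m@np.array([[np.cos(v[2]),np.sin(v[2])],[-np.sin(v[2]),np.cos(v[2])]])+v[:2]-p[:,:2]).ravel()
    r=least_squares(f,[*p[:,:2].mean(0),0]);return r.x,r.fun
E
python3 - <<'E'
from h import *
np.set_printoptions(precision=3,suppress=True)
c=camera("top");s=camera("side")
b=np.array([(98,82),(488,97),(465,530),(65,512)])/5.4+[215,165]-.5
m=np.array([(135,85),(424,150),(348,515),(55,445)])/6+[340,180]-.5
print(rect(onz(c,b,95),240,220)); print(rect(onz(c,m,4),200,160))
# side: rim corners near side: near-left(105,190)?, (200,362),(532,287)
v,_=rect(onz(c,b,95),240,220)
R=Rn.from_euler("z",v[2]).as_matrix()
P=np.array([[-120,-110,95],[120,-110,95],[-120,110,95],[-120,-110,0]])@R.T+[v[0],v[1],0]
print((proj(s,P)-[240,130]+.5)*5)
f=np.array([(193,378),(343,386)])/5.4+[215,165]-.5
print(onz(c,f,95+46))
E
```

```text
(array([546.108, 157.5  ,  -0.017]), array([ 1.596,  1.693,  0.18 , -0.911, -1.101, -1.192, -0.675,  0.411]))
(array([ 535.885, -191.263,   -0.198]), array([ 1.755,  0.679,  0.925, -1.462, -1.061, -0.746, -1.62 ,  1.529]))
[[195.452 363.05 ]
 [538.441 284.993]
 [ 98.62  183.086]
 [200.712 476.261]]
[[501.98 194.27 141.  ]
 [500.06 114.92 141.  ]]
```

>>> {"name": "arm_command", "arguments": {"deltas": [{"xyz":[0.03,-0.036,0.005],"turn":[0,0,0.03]},{"xyz":[0.033,-0.036,0.005],"turn":[0,0,0.03]},{"xyz":[0.033,-0.036,0.005],"turn":[0,0,0.03]},{"xyz":[0.033,-0.036,0.005],"turn":[0,0,0.03]},{"xyz":[0.033,-0.036,0.005],"turn":[0,0,0.03]},{"xyz":[0.033,-0.036,0.005],"turn":[0,0,0.03]},{"xyz":[0.033,-0.036,0.005],"turn":[0,0,0.03]},{"xyz":[0.033,-0.036,0],"turn":[0,0,0.03]},{"xyz":[0.033,-0.036,0],"turn":[0,0,0.03]},{"xyz":[0.033,-0.036,0],"turn":[0,0,0.025]},{"xyz":[0,0,0]},{"xyz":[0,0,0]}], "gripper": 0, "force": 25}}

```text
validation failed for argument at $.de...
```

Run:
```python
from h import *
np.set_printoptions(precision=3,suppress=True)
s=read_state();print(s["eef_pos"],s["eef_rot"],s["joints"],s["clock"])
c=camera("wrist");cv2.imwrite("pics/w1.png",c["color"][:,:,::-1])
np.save("w1.npy",np.r_[s["eef_pos"],s["eef_rot"]])
```

```text
[168.699 523.38  216.187] [-3.141 -0.     2.83 ] [ 1.192  0.3    1.521 -0.     1.321 -0.067] 0.25
```

View pics/w1.png

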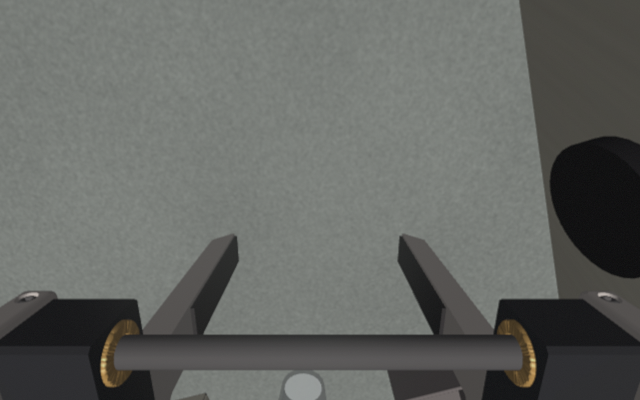

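The arm didn't move because the call was refused. The likely cause is the rows without "turn", so I'll include it in every row.

>>> {"name": "arm_command", "arguments": {"deltas": [{"xyz":[0.03,-0.036,0.005],"turn":[0,0,0.03]},{"xyz":[0.033,-0.036,0.005],"turn":[0,0,0.03]},{"xyz":[0.033,-0.036,0.005],"turn":[0,0,0.03]},{"xyz":[0.033,-0.036,0.005],"turn":[0,0,0.03]},{"xyz":[0.033,-0.036,0.005],"turn":[0,0,0.03]},{"xyz":[0.033,-0.036,0.005],"turn":[0,0,0.03]},{"xyz":[0.033,-0.036,0.005],"turn":[0,0,0.03]},{"xyz":[0.033,-0.036,0],"turn":[0,0,0.03]},{"xyz":[0.033,-0.036,0],"turn":[0,0,0.03]},{"xyz":[0.033,-0.036,0],"turn":[0,0,0.025]},{"xyz":[0,0,0],"turn":[0,0,0]},{"xyz":[0,0,0],"turn":[0,0,0]}], "gripper": 0, "force": 25}}

```text
clock: 1.8
eef_pos: [495.4, 163.7, 251.3]
eef_rot: [3.142, -0.0, 3.124]
wrist_force: [-0.2, 0.4, 0.4]
finger_gap: 94.2
```

Run:
```python
from h import *
np.set_printoptions(precision=3,suppress=True)
s=read_state();print(s["eef_pos"],s["eef_rot"],s["joints"],s["clock"])
c=camera("wrist");cv2.imwrite("pics/w2.png",c["color"][:,:,::-1])
```

```text
[495.407 163.747 251.325] [ 3.142 -0.     3.124] [ 0.249  0.211  1.55   0.     1.38  -1.305] 1.8
```

View pics/w2.png

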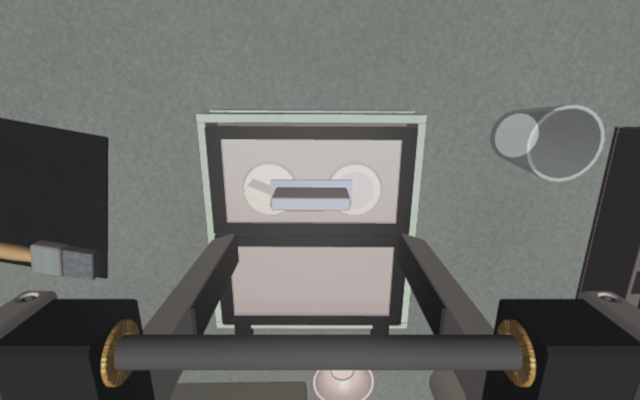

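The wrist view shows the fin's top at about (311,186) and the rim's near edge at row 118. Through the cover, a bar is visible in the left (-y) pocket at (262,187), so the cartridge is there. I'll enlarge to measure.

Run:
```python
import cv2
t=cv2.imread("pics/w2.png")
cv2.imwrite("pics/w2c.png",cv2.resize(t[105:245,190:435],None,fx=3.2,fy=3.2,interpolation=cv2.INTER_CUBIC))
```

```text
(no output)
```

View pics/w2c.png

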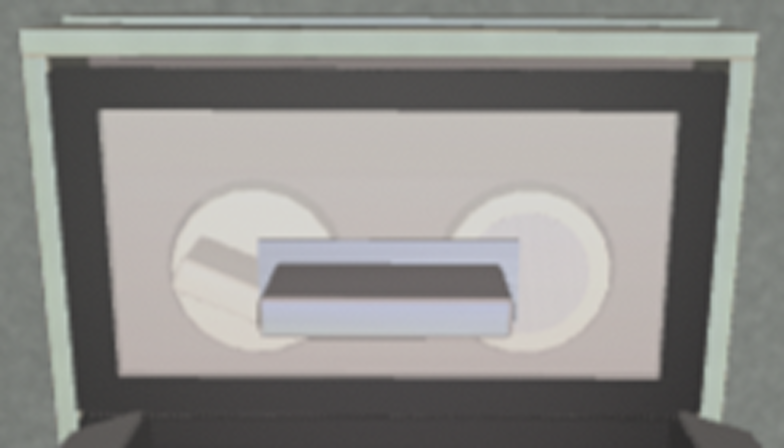

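Run:
```python
from h import *
np.set_printoptions(precision=1,suppress=True)
s=read_state();c=camera("wrist")
f=lambda p:np.array(p)/3.2+[190,105]-.5
print("top",onz(c,f([(262,297),(510,297),(513,335),(260,335)]),141,s))
print("base",onz(c,f([(280,263),(500,263)]),101,s))
print("rim",onz(c,f([(20,30),(757,33)]),95,s))
print("grip z79..81 if floor 8",onz(c,f([(197,240),(260,265),(260,290),(175,262)]),89,s))
print("bodies",onz(c,f([(252,269),(530,269)]),55,s))
b=onz(c,f([(20,30),(757,33)]),95,s)
```

```text
top [[491.8 124.5 141. ]
 [492.9 192.1 141. ]
 [503.8 193.  141. ]
 [502.7 123.3 141. ]]
base [[492.6 124.6 101. ]
 [493.7 192.5 101. ]]
rim [[421.8  50.7  95. ]
 [426.2 268.5  95. ]]
grip z79..81 if floor 8 [[487.7  97.   89. ]
 [496.2 116.6  89. ]
 [504.5 116.1  89. ]
 [494.8  89.5  89. ]]
bodies [[506.4 108.6  55. ]
 [508.  206.9  55. ]]
```

>>> {"name": "arm_command", "arguments": {"deltas": [{"xyz":[0.003,-0.0055,-0.03],"turn":[0,0,0]},{"xyz":[0,0,-0.03],"turn":[0,0,0]},{"xyz":[0,0,-0.03],"turn":[0,0,0]},{"xyz":[0,0,-0.02],"turn":[0,0,0]},{"xyz":[0,0,-0.012],"turn":[0,0,0]},{"xyz":[0,0,-0.008],"turn":[0,0,0]},{"xyz":[0,0,0],"turn":[0,0,0]},{"xyz":[0,0,0],"turn":[0,0,0]}]}}

```text
clock: 2.9
eef_pos: [499.0, 158.1, 122.1]
eef_rot: [3.141, 0.001, 3.125]
wrist_force: [-0.3, 0.1, -0.1]
finger_gap: 94.0
```

Run:
```python
from h import *
c=camera("wrist");cv2.imwrite("pics/w3.png",c["color"][:,:,::-1])
print(read_state())
```

```text
{'clock': 2.95, 'joints': array([ 2.36780986e-01,  3.40277625e-01,  1.70113939e+00, -3.26949666e-05,
        1.09914084e+00, -1.31719787e+00]), 'qd': array([-0.00140689,  0.00116592,  0.00373045,  0.00130255, -0.00178826,
       -0.00233503]), 'effort': array([ 5.72428666e-02, -5.16040313e+01, -3.15279400e+01,  3.97419251e-03,
        7.76533037e-02,  1.33200567e-03]), 'eef_pos': array([498.99754061, 158.05463459, 122.07452481]), 'eef_rot': array([3.14136124e+00, 1.00901428e-03, 3.12478991e+00]), 'wrist_force': array([ 0.40266412, -0.25293092,  0.67338346]), 'moment': array([ 0.05078687, -0.06416976, -0.00688758]), 'finger_gap': 94.0821456758029}
```

View pics/w3.png

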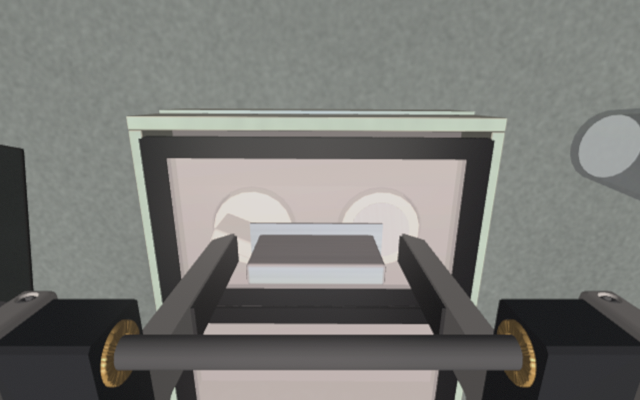

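The fingers straddle the bar evenly, with the bar at columns 249-384 between fingers at 237 and 400. Closing.

>>> {"name": "arm_command", "arguments": {"deltas": [{"xyz":[0,0,0],"turn":[0,0,0]},{"xyz":[0,0,0],"turn":[0,0,0]},{"xyz":[0,0,0],"turn":[0,0,0]},{"xyz":[0,0,0],"turn":[0,0,0]},{"xyz":[0,0,0],"turn":[0,0,0]},{"xyz":[0,0,0],"turn":[0,0,0]}], "gripper": 1, "force": 25}}

```text
clock: 3.7
eef_pos: [498.7, 157.3, 121.5]
eef_rot: [-3.14, -0.0, 3.125]
wrist_force: [-0.5, -5.6, 1.7]
finger_gap: 69.6
```

Run:
```python
import numpy as np
L=110
def fin(a): return np.array([-L*np.cos(a)-45*np.cos(a)-30*np.sin(a), L*np.sin(a)-45*np.sin(a)+30*np.cos(a)])
a=np.arange(0,1.58,.05); p=np.array([fin(x) for x in a])
for i in range(1,len(a)): print(round(a[i],2),np.round(p[i],1),np.round(p[i]-p[i-1],1))
```

```text
0.05 [-156.3   33.2] [-1.3  3.2]
0.1 [-157.2   36.3] [-0.9  3.1]
0.15 [-157.7   39.4] [-0.5  3. ]
0.2 [-157.9   42.3] [-0.1  2.9]
0.25 [-157.6   45.1] [0.3 2.8]
0.3 [-156.9   47.9] [0.7 2.7]
0.35 [-155.9   50.5] [1.1 2.6]
0.4 [-154.4   52.9] [1.4 2.5]
0.45 [-152.6   55.3] [1.8 2.3]
0.5 [-150.4   57.5] [2.2 2.2]
0.55 [-147.8   59.6] [2.6 2.1]
0.6 [-144.9   61.5] [3.  1.9]
0.65 [-141.5   63.2] [3.3 1.8]
0.7 [-137.9   64.8] [3.7 1.6]
0.75 [-133.9   66.3] [4.  1.4]
0.8 [-129.5   67.5] [4.4 1.3]
0.85 [-124.8   68.6] [4.7 1.1]
0.9 [-119.8   69.6] [5.  0.9]
0.95 [-114.6   70.3] [5.3 0.8]
1.0 [-109.    70.9] [5.6 0.6]
1.05 [-103.1   71.3] [5.8 0.4]
1.1 [-97.   71.5] [6.1 0.2]
1.15 [-90.7  71.6] [6.3 0. ]
1.2 [-84.1  71.5] [ 6.6 -0.1]
1.25 [-77.3  71.1] [ 6.8 -0.3]
1.3 [-70.4  70.7] [ 7.  -0.5]
1.35 [-63.2  70. ] [ 7.2 -0.7]
1.4 [-55.9  69.2] [ 7.3 -0.8]
1.45 [-48.5  68.1] [ 7.4 -1. ]
1.5 [-40.9  67. ] [ 7.6 -1.2]
1.55 [-33.2  65.6] [ 7.7 -1.3]
```

>>> {"name": "arm_command", "arguments": {"deltas": [{"xyz":[-0.0013,-0.0005,0.0032],"turn":[0,0,0]},{"xyz":[-0.0013,0,0.0031],"turn":[0,0,0]},{"xyz":[-0.0006,0,0.003],"turn":[0,0,0]},{"xyz":[-0.0005,0,0.0029],"turn":[0,0,0]},{"xyz":[0.0003,0,0.0028],"turn":[0,0,0]},{"xyz":[0.0003,0,0.0027],"turn":[0,0,0]},{"xyz":[0.001,0,0.0025],"turn":[0,0,0]},{"xyz":[0.0011,0,0.0024],"turn":[0,0,0]}]}}

```text
clock: 4.7
eef_pos: [496.6, 157.2, 143.5]
eef_rot: [-3.141, -0.003, 3.125]
wrist_force: [-6.3, -5.2, -12.8]
finger_gap: 70.1
```

Run:
```python
from h import *
s=camera("side");i=s["color"][:,:,::-1]
cv2.imwrite("pics/s4.png",cv2.resize(i[110:230,230:390],None,fx=4,fy=4,interpolation=cv2.INTER_CUBIC))
```

```text
(no output)
```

View pics/s4.png

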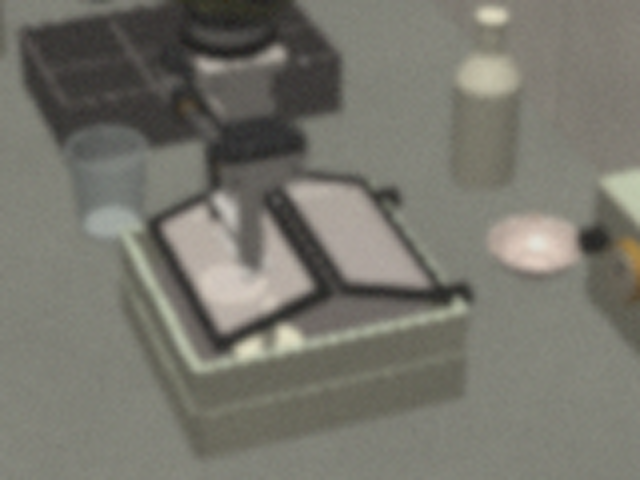

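>>> {"name": "arm_command", "arguments": {"deltas": [{"xyz":[0.0017,-0.0005,0.0023],"turn":[0,0,0]},{"xyz":[0.002,0,0.0022],"turn":[0,0,0]},{"xyz":[0.0025,0,0.002],"turn":[0,0,0]},{"xyz":[0.0027,0,0.0018],"turn":[0,0,0]},{"xyz":[0.0032,0,0.0016],"turn":[0,0,0]},{"xyz":[0.0034,0,0.0015],"turn":[0,0,0]},{"xyz":[0.0039,0,0.0013],"turn":[0,0,0]},{"xyz":[0.0042,0,0.0011],"turn":[0,0,0]}]}}

```text
clock: 5.75
eef_pos: [520.6, 156.8, 159.0]
eef_rot: [-3.141, -0.002, 3.125]
wrist_force: [-12.4, -8.4, 5.3]
finger_gap: 69.8
```

Run:
```python
from h import *
s=camera("side");i=s["color"][:,:,::-1]
cv2.imwrite("pics/s5.png",cv2.resize(i[110:230,230:390],None,fx=4,fy=4,interpolation=cv2.INTER_CUBIC))
c=camera("wrist");cv2.imwrite("pics/w5.png",c["color"][:,:,::-1])
print(read_state()["wrist_force"],read_state()["moment"])
```

```text
[-9.50456327 -6.34631536  4.33642401] [-1.28144329  1.50145803 -0.007837  ]
```

View pics/s5.png

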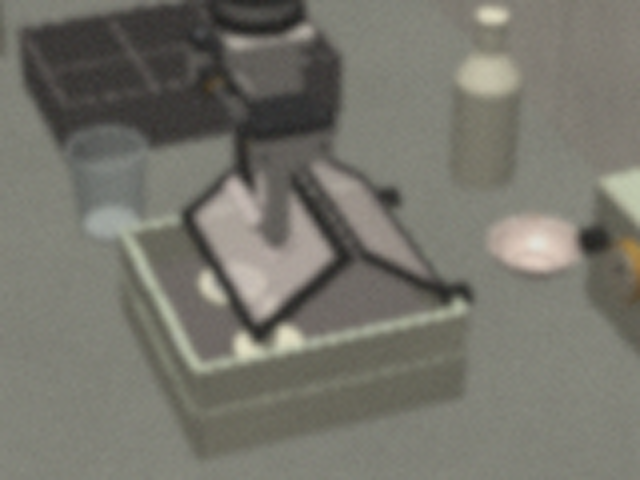

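View pics/w5.png

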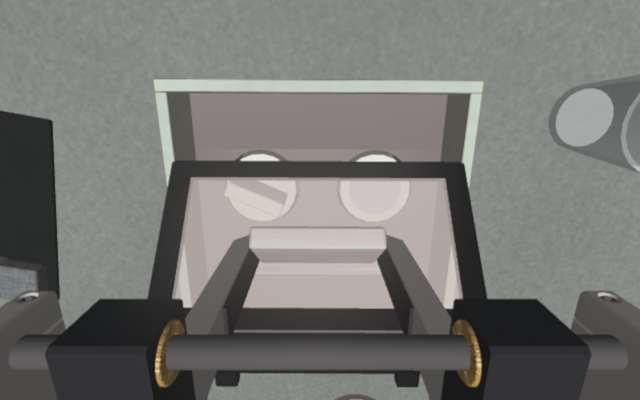

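Run:
```python
from h import *
s=read_state();c=camera("wrist")
p=onz(c,[(175,163),(463,163)],98,s);print(p, np.arccos((654-p[:,0])/220)); print(onz(c,[(155,81),(482,81)],95,s))
```

```text
[[477.32161523  58.64630698  98.        ]
 [480.62040589 259.44508227  98.        ]] [0.63834408 0.66309791]
[[423.03675732  51.73592074  95.        ]
 [426.64742963 267.38603958  95.        ]]
```

>>> {"name": "arm_command", "arguments": {"deltas": [{"xyz":[0.001,0.0005,0.002],"turn":[0,0,0]},{"xyz":[0.003,0.0005,0.0015],"turn":[0,0,0]},{"xyz":[0.004,0,0.001],"turn":[0,0,0]},{"xyz":[0.004,0,0.001],"turn":[0,0,0]},{"xyz":[0.004,0,0.001],"turn":[0,0,0]},{"xyz":[0.004,0,0.0008],"turn":[0,0,0]}]}}

```text
clock: 6.65
eef_pos: [541.3, 156.5, 166.2]
eef_rot: [-3.139, -0.0, 3.124]
wrist_force: [-7.0, -14.4, 1.5]
finger_gap: 69.6
```

Run:
```python
from h import *
s=camera("side");i=s["color"][:,:,::-1]
cv2.imwrite("pics/s6.png",cv2.resize(i[110:230,230:390],None,fx=4,fy=4,interpolation=cv2.INTER_CUBIC))
c=camera("wrist");cv2.imwrite("pics/w6.png",c["color"][:,:,::-1])
print(read_state()["wrist_force"],read_state()["moment"])
```

```text
[ -3.93467411 -14.65698604   1.47327419] [-2.76369987  0.52432265 -0.00821416]
```

View pics/s6.png

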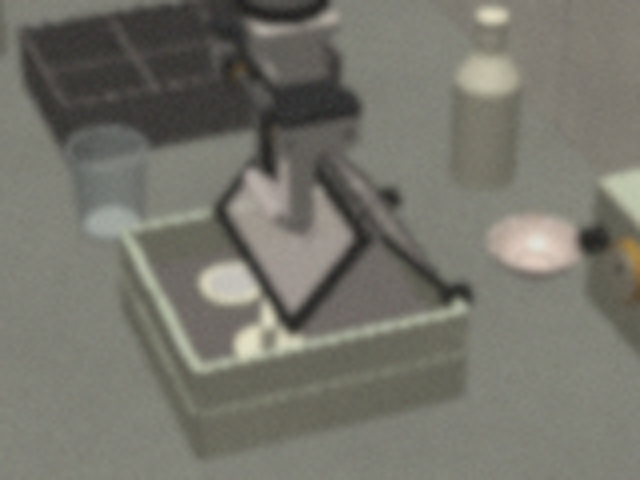

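View pics/w6.png

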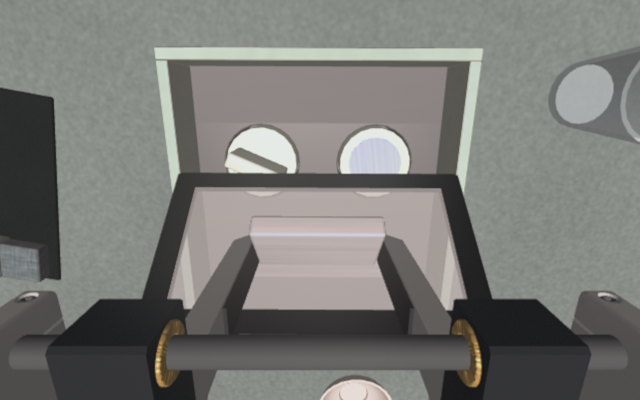

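>>> {"name": "arm_command", "arguments": {"deltas": [{"xyz":[0.003,-0.001,0.0005],"turn":[0,0,0]},{"xyz":[0.0045,-0.001,0.0005],"turn":[0,0,0]},{"xyz":[0.0045,0,0.0003],"turn":[0,0,0]},{"xyz":[0.005,0,0.0002],"turn":[0,0,0]},{"xyz":[0.005,0,0],"turn":[0,0,0]}]}}

```text
clock: 7.38
eef_pos: [564.2, 155.8, 169.6]
eef_rot: [3.142, 0.003, 3.125]
wrist_force: [-7.0, -7.5, 13.3]
finger_gap: 69.4
```

Run:
```python
from h import *
c=camera("wrist");cv2.imwrite("pics/w7.png",c["color"][:,:,::-1])
print(read_state()["wrist_force"],read_state()["moment"])
```

```text
[-4.27347706 -6.28696523 11.12539851] [-1.28023404  0.71627323  0.01331689]
```

View pics/w7.png

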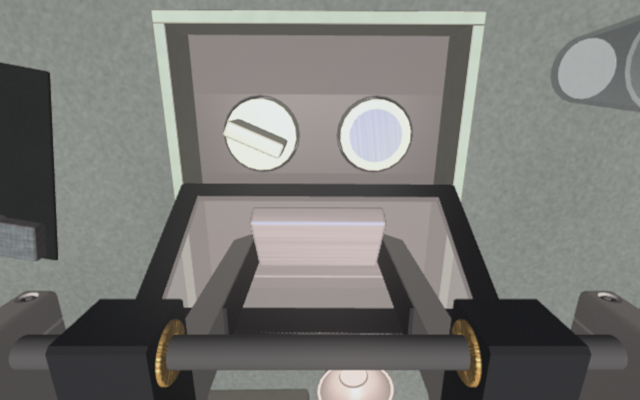

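Run:
```python
from h import *
s=read_state();c=camera("wrist")
p=onz(c,[(180,187),(460,187)],98,s);print(p, np.arccos((655-p[:,0])/220)); print(onz(c,[(152,12),(486,12)],95,s))
t=cv2.imread("pics/w7.png")
cv2.imwrite("pics/w7c.png",cv2.resize(t[85:215,205:425],None,fx=3.6,fy=3.6,interpolation=cv2.INTER_CUBIC))
i=camera("side")["color"][:,:,::-1]
cv2.imwrite("pics/s7.png",cv2.resize(i[110:230,230:390],None,fx=4,fy=4,interpolation=cv2.INTER_CUBIC))
```

```text
[[541.0681251   54.41415143  98.        ]
 [544.53871019 262.71609343  98.        ]] [1.02643463 1.04477471]
[[423.98016275  50.97083328  95.        ]
 [427.67914815 268.38096924  95.        ]]
```

View pics/w7c.png

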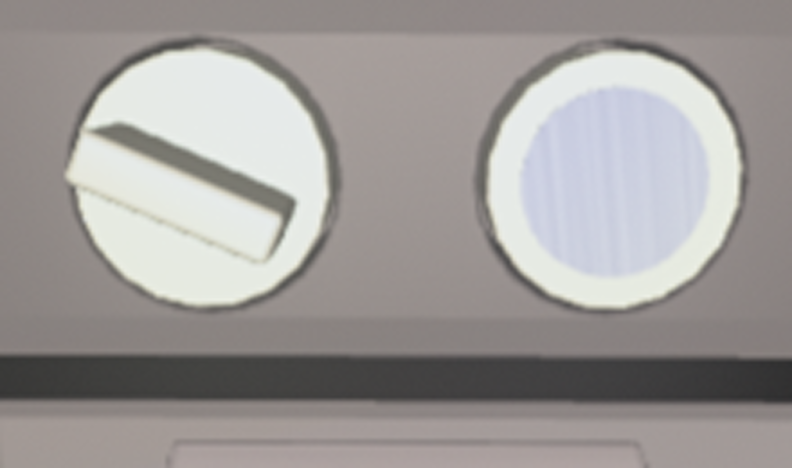

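View pics/s7.png

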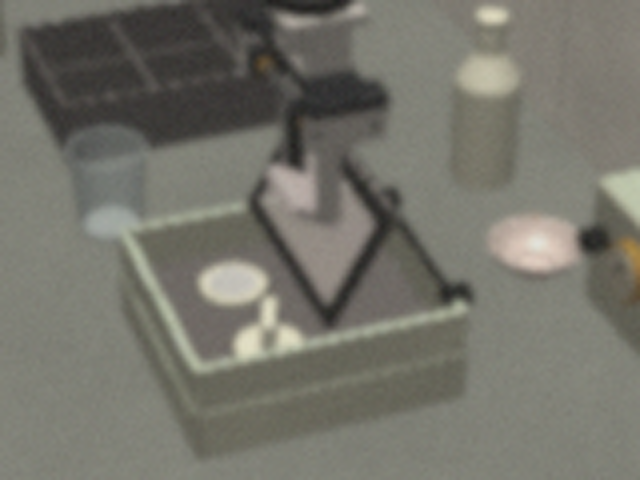

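Run:
```python
from h import *
np.set_printoptions(precision=2,suppress=True)
s=read_state();c=camera("wrist")
f=lambda p:np.array(p)/3.6+[205,85]-.5
p=onz(c,f([(66,180),(88,130),(288,212),(266,263)]),89,s);print(p,p.mean(0))
d=(p[2]+p[3]-p[0]-p[1])[:2];print(np.hypot(*d)/2,np.arctan2(-d[0],d[1]), np.linalg.norm(p[1]-p[0]))
print(onz(c,f([(204,174),(613,180)]),55,s))
```

```text
[[504.03  87.6   89.  ]
 [494.13  93.04  89.  ]
 [511.31 132.76  89.  ]
 [521.83 127.68  89.  ]] [507.82 110.27  89.  ]
43.56335509691533 -0.4130964484465263 11.300302701842515
[[506.6  110.18  55.  ]
 [509.58 205.24  55.  ]]
```

>>> {"name": "arm_command", "arguments": {"deltas": [{"xyz":[0,0,0],"turn":[0,0,0]},{"xyz":[0,0,0],"turn":[0,0,0]},{"xyz":[0,0,0],"turn":[0,0,0]},{"xyz":[0,0,0],"turn":[0,0,0]},{"xyz":[-0.01,0,0],"turn":[0,0,0]},{"xyz":[-0.015,0,0],"turn":[0,0,0]},{"xyz":[-0.015,0,0],"turn":[0,0,0]},{"xyz":[0,0,-0.02],"turn":[0,0,0]},{"xyz":[0,0,-0.018],"turn":[0,0,0]},{"xyz":[0,0,0],"turn":[0,0,0]}], "gripper": 0}}

```text
clock: 8.82
eef_pos: [522.3, 155.9, 127.7]
eef_rot: [-3.141, -0.002, 3.125]
wrist_force: [-0.7, 0.5, 0.0]
finger_gap: 94.2
```

Run:
```python
from h import *
c=camera("wrist");cv2.imwrite("pics/w8.png",c["color"][:,:,::-1])
i=camera("side")["color"][:,:,::-1]
cv2.imwrite("pics/s8.png",cv2.resize(i[110:230,230:390],None,fx=4,fy=4,interpolation=cv2.INTER_CUBIC))
```

```text
(no output)
```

View pics/w8.png

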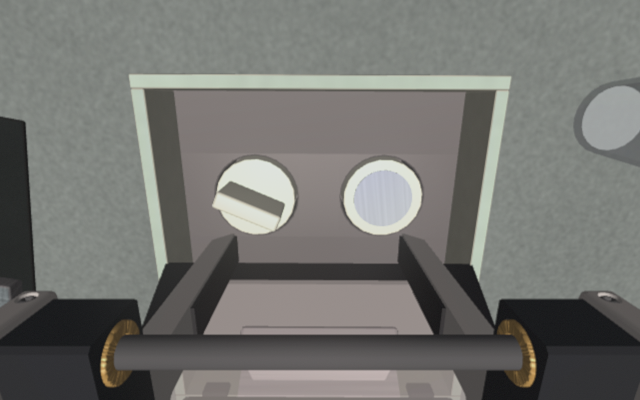

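View pics/s8.png

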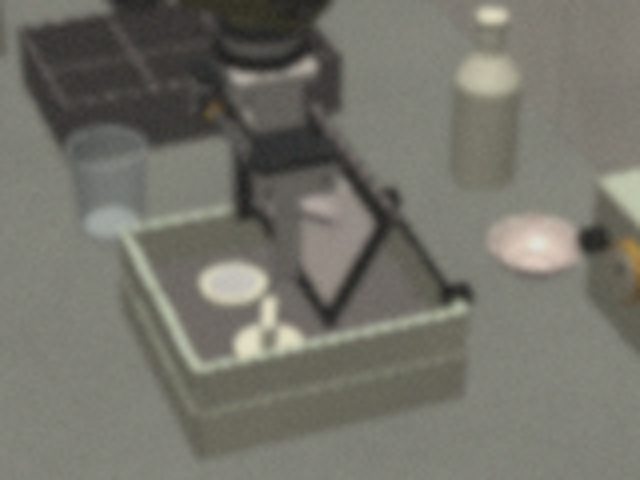

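>>> {"name": "arm_command", "arguments": {"deltas": [{"xyz":[0.008,0,0.002],"turn":[0,0,0]},{"xyz":[0.008,0,0],"turn":[0,0,0]},{"xyz":[0.005,0,0],"turn":[0,0,0]},{"xyz":[0.005,0,0],"turn":[0,0,0]},{"xyz":[0.005,0,0],"turn":[0,0,0]},{"xyz":[0.005,0,0],"turn":[0,0,0]},{"xyz":[0.005,0,0],"turn":[0,0,0]}]}}

```text
clock: 9.8
eef_pos: [564.7, 155.9, 130.8]
eef_rot: [-3.141, 0.0, 3.125]
wrist_force: [-2.1, -1.5, 4.1]
finger_gap: 94.2
```

>>> {"name": "arm_command", "arguments": {"deltas": [{"xyz":[0.006,0,0],"turn":[0,0,0]},{"xyz":[0.006,0,0],"turn":[0,0,0]},{"xyz":[0.006,0,0],"turn":[0,0,0]},{"xyz":[0.006,0,0],"turn":[0,0,0]},{"xyz":[0.006,0,0],"turn":[0,0,0]}]}}

```text
clock: 10.42
eef_pos: [594.7, 156.0, 130.5]
eef_rot: [-3.142, -0.0, 3.125]
wrist_force: [-2.4, -0.9, 2.1]
finger_gap: 94.0
```

Run:
```python
from h import *
i=camera("side")["color"][:,:,::-1]
cv2.imwrite("pics/s9.png",cv2.resize(i[110:230,230:390],None,fx=4,fy=4,interpolation=cv2.INTER_CUBIC))
```

```text
(no output)
```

View pics/s9.png

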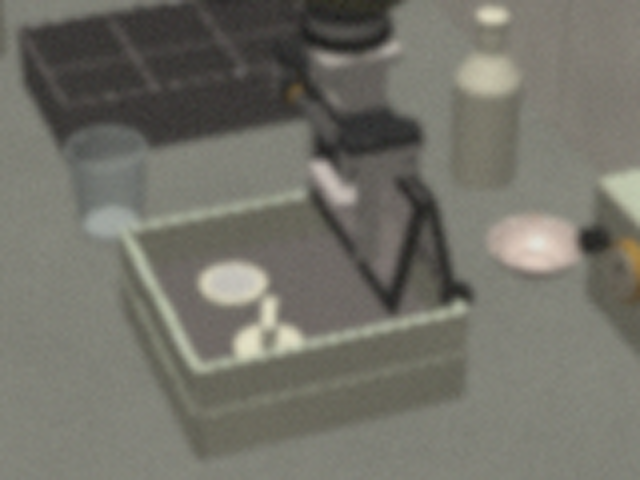

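>>> {"name": "arm_command", "arguments": {"deltas": [{"xyz":[0.006,0,0.001],"turn":[0,0,0]},{"xyz":[0.006,0,0.001],"turn":[0,0,0]},{"xyz":[0.006,0,0.001],"turn":[0,0,0]},{"xyz":[0.006,0,0.001],"turn":[0,0,0]},{"xyz":[0.005,0,0],"turn":[0,0,0]}]}}

```text
clock: 11.1
eef_pos: [623.7, 155.9, 134.7]
eef_rot: [-3.142, 0.0, 3.125]
wrist_force: [-2.0, -0.6, -0.3]
finger_gap: 94.2
```

>>> {"name": "arm_command", "arguments": {"deltas": [{"xyz":[0.004,0,0],"turn":[0,0,0]},{"xyz":[0.004,0,0],"turn":[0,0,0]},{"xyz":[0.003,0,0],"turn":[0,0,0]},{"xyz":[0.002,0,0],"turn":[0,0,0]}]}}

```text
clock: 11.6
eef_pos: [636.4, 156.0, 134.6]
eef_rot: [-3.142, -0.0, 3.125]
wrist_force: [-1.4, -0.5, -1.7]
finger_gap: 94.0
```

Run:
```python
from h import *
i=camera("side")["color"][:,:,::-1]
cv2.imwrite("pics/s10.png",cv2.resize(i[110:230,230:390],None,fx=4,fy=4,interpolation=cv2.INTER_CUBIC))
```

```text
(no output)
```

View pics/s10.png

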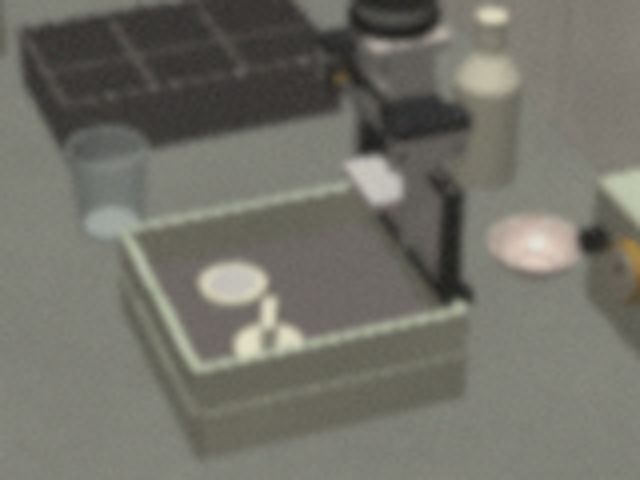

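>>> {"name": "arm_command", "arguments": {"deltas": [{"xyz":[0.0015,0,0],"turn":[0,0,0]},{"xyz":[0.0015,0,0],"turn":[0,0,0]}]}}

```text
clock: 11.9
eef_pos: [639.3, 156.0, 134.6]
eef_rot: [-3.142, -0.0, 3.125]
wrist_force: [-1.8, -0.9, -2.0]
finger_gap: 94.0
```

>>> {"name": "arm_command", "arguments": {"deltas": [{"xyz":[0.001,0,0],"turn":[0,0,0]},{"xyz":[0.001,0,0],"turn":[0,0,0]}]}}

```text
clock: 12.15
eef_pos: [640.1, 155.9, 134.5]
eef_rot: [-3.141, -0.004, 3.124]
wrist_force: [-19.8, -2.0, 6.0]
finger_gap: 94.1
```

Force jumped to 20 N at x = 640 mm, which is the hard stop. Backing off and checking.

>>> {"name": "arm_command", "arguments": {"deltas": [{"xyz":[-0.004,0,0],"turn":[0,0,0]},{"xyz":[-0.02,0,0],"turn":[0,0,0]},{"xyz":[-0.03,0,0.005],"turn":[0,0,0]},{"xyz":[-0.03,0,0.02],"turn":[0,0,0]},{"xyz":[-0.03,0,0.04],"turn":[0,0,0]},{"xyz":[-0.02,-0.02,0.04],"turn":[0,0,-0.1]},{"xyz":[0,-0.02,0.01],"turn":[0,0,-0.1]},{"xyz":[0,-0.006,0],"turn":[0,0,-0.1]},{"xyz":[0,0,0],"turn":[0,0,-0.1]},{"xyz":[0,0,0],"turn":[0,0,0]}]}}

```text
clock: 13.4
eef_pos: [507.5, 110.0, 250.0]
eef_rot: [3.141, 0.001, 2.725]
wrist_force: [-0.7, 0.3, -0.1]
finger_gap: 93.6
```

Run:
```python
from h import *
i=camera("side")["color"][:,:,::-1]
cv2.imwrite("pics/s11.png",cv2.resize(i[110:230,230:390],None,fx=4,fy=4,interpolation=cv2.INTER_CUBIC))
print(read_state())
c=camera("wrist");cv2.imwrite("pics/w11.png",c["color"][:,:,::-1])
c=camera("top");cv2.imwrite("pics/t11.png",cv2.resize(c["color"][165:275,215:315,::-1],None,fx=5,fy=5,interpolation=cv2.INTER_CUBIC))
```

```text
{'clock': 13.45, 'joints': array([ 1.42937298e-01,  2.05763479e-01,  1.56026328e+00, -1.49365213e-05,
        1.37471895e+00, -1.01336114e+00]), 'qd': array([ 0.00344216,  0.00355605,  0.00137089,  0.00043872,  0.00174971,
       -0.01051038]), 'effort': array([-1.49769061e-01, -4.83695912e+01, -3.58940327e+01,  2.38610798e-02,
        6.08128239e-02,  4.40616449e-01]), 'eef_pos': array([507.45934113, 110.00618158, 249.88200632]), 'eef_rot': array([3.14115704e+00, 7.26483207e-04, 2.72709751e+00]), 'wrist_force': array([-0.03252879, -0.00646191,  0.46085972]), 'moment': array([-0.02661508, -0.01385051,  0.00160885]), 'finger_gap': 94.03029123197841}
```

View pics/s11.png

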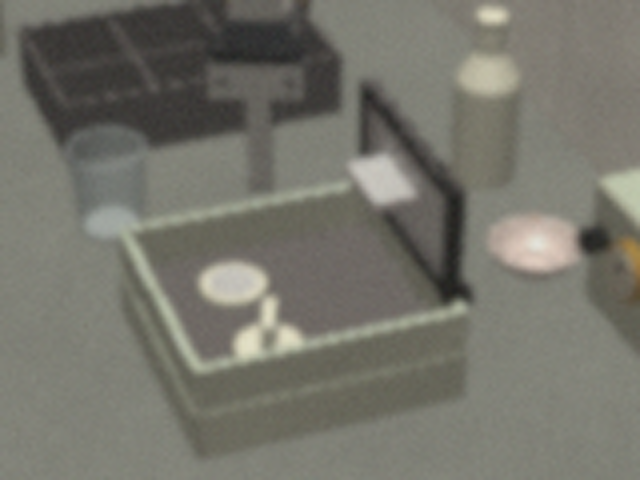

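View pics/w11.png

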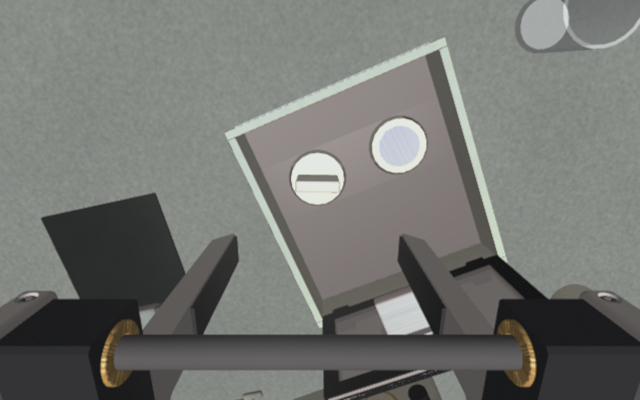

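View pics/t11.png

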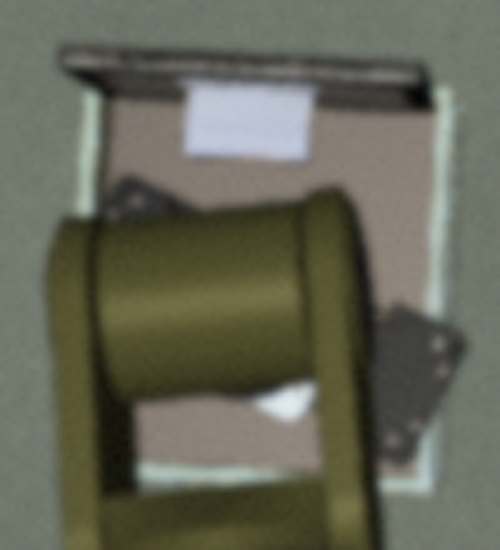

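The cover stands fully folded in the side view. The grip bar is aligned with the jaws at (318,186). Part-closing the gripper to clear the box wall, then refining.

>>> {"name": "arm_command", "arguments": {"deltas": [{"xyz":[0,0,0],"turn":[0,0,0]},{"xyz":[0,0,0],"turn":[0,0,0]},{"xyz":[0,0,0],"turn":[0,0,0]},{"xyz":[0,0,0],"turn":[0,0,0]}], "gripper": 0.33}}

```text
clock: 14.05
eef_pos: [507.3, 110.0, 249.6]
eef_rot: [-3.142, -0.0, 2.725]
wrist_force: [0.5, 0.1, 1.0]
finger_gap: 63.5
```

Run:
```python
import cv2
t=cv2.imread("pics/w11.png")
cv2.imwrite("pics/w11c.png",cv2.resize(t[145:215,275:360],None,fx=8,fy=8,interpolation=cv2.INTER_CUBIC))
```

```text
(no output)
```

View pics/w11c.png

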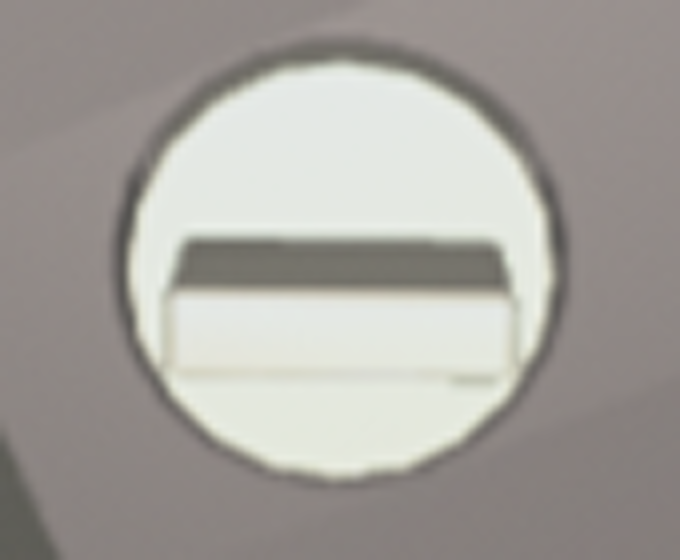

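Run:
```python
from h import *
np.set_printoptions(precision=2,suppress=True)
s=read_state();c=camera("wrist")
f=lambda p:np.array(p)/8+[275,145]-.5
p=onz(c,f([(165,291),(512,290),(517,374),(163,374)]),89,s);print(p,p.mean(0),s["eef_pos"])
print(onz(c,f([(341,270)]),55,s))
```

```text
[[492.98  91.52  89.  ]
 [510.65 131.79  89.  ]
 [521.08 128.09  89.  ]
 [502.76  86.68  89.  ]] [506.87 109.52  89.  ] [507.32 109.98 249.62]
[[506.71 109.74  55.  ]]
```

>>> {"name": "arm_command", "arguments": {"deltas": [{"xyz":[-0.0005,-0.0003,-0.035],"turn":[0,0,0]},{"xyz":[0,0,-0.035],"turn":[0,0,0]},{"xyz":[0,0,-0.035],"turn":[0,0,0]},{"xyz":[0,0,-0.03],"turn":[0,0,0]},{"xyz":[0,0,-0.02],"turn":[0,0,0]},{"xyz":[0,0,-0.015],"turn":[0,0,0]},{"xyz":[0,0,-0.008],"turn":[0,0,0]},{"xyz":[0,0,0],"turn":[0,0,0]}]}}

```text
clock: 15.1
eef_pos: [506.8, 109.7, 71.6]
eef_rot: [-3.141, -0.0, 2.725]
wrist_force: [0.5, -0.4, 0.2]
finger_gap: 62.8
```

Run:
```python
from h import *
c=camera("wrist");cv2.imwrite("pics/w12.png",c["color"][:,:,::-1])
```

```text
(no output)
```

View pics/w12.png

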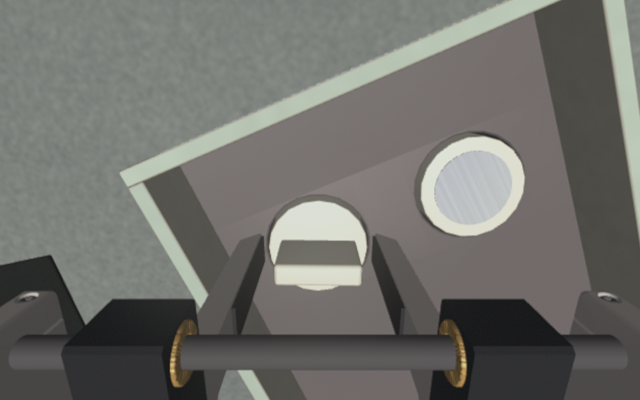

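The fingers straddle the grip bar evenly, with the bar at columns 275-362 and its centre at 318. Closing with 30 N.

>>> {"name": "arm_command", "arguments": {"deltas": [{"xyz":[0,0,0],"turn":[0,0,0]},{"xyz":[0,0,0],"turn":[0,0,0]},{"xyz":[0,0,0],"turn":[0,0,0]},{"xyz":[0,0,0],"turn":[0,0,0]},{"xyz":[0,0,0],"turn":[0,0,0]},{"xyz":[0,0,0],"turn":[0,0,0]}], "gripper": 1, "force": 30}}

```text
clock: 15.9
eef_pos: [507.0, 109.7, 72.1]
eef_rot: [3.141, 0.001, 2.725]
wrist_force: [-1.1, -0.9, 6.0]
finger_gap: 44.5
```

>>> {"name": "arm_command", "arguments": {"deltas": [{"xyz":[0,0,0.004],"turn":[0,0,0]},{"xyz":[0,0,0.008],"turn":[0,0,0]},{"xyz":[0,0,0.01],"turn":[0,0,0]},{"xyz":[0,0,0.01],"turn":[0,0,0]},{"xyz":[0,0,0.015],"turn":[0,0,0]},{"xyz":[0,0,0.02],"turn":[0,0,0]},{"xyz":[0,0,0.025],"turn":[0,0,0]},{"xyz":[0,0,0.025],"turn":[0,0,0]},{"xyz":[0,0,0.023],"turn":[0,0,0]},{"xyz":[0,0,0],"turn":[0,0,0]}]}}

```text
clock: 17.15
eef_pos: [507.4, 109.8, 213.6]
eef_rot: [3.14, 0.003, 2.725]
wrist_force: [-0.1, 1.3, -3.6]
finger_gap: 45.0
```

Run:
```python
from h import *
c=camera("wrist");cv2.imwrite("pics/w13.png",c["color"][:,:,::-1])
i=camera("side")["color"][:,:,::-1]
cv2.imwrite("pics/s13.png",cv2.resize(i[90:300,230:400],None,fx=2.8,fy=2.8,interpolation=cv2.INTER_CUBIC))
```

```text
(no output)
```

View pics/w13.png

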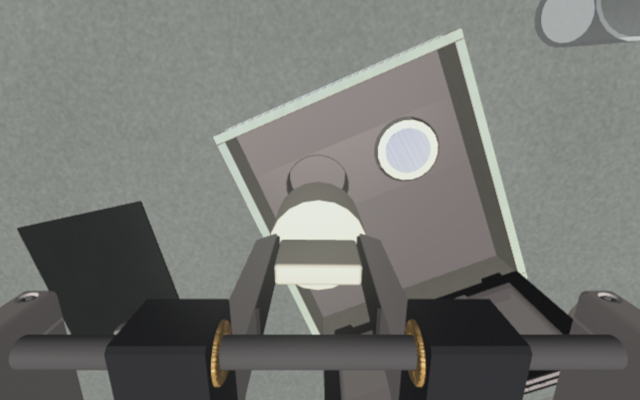

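View pics/s13.png

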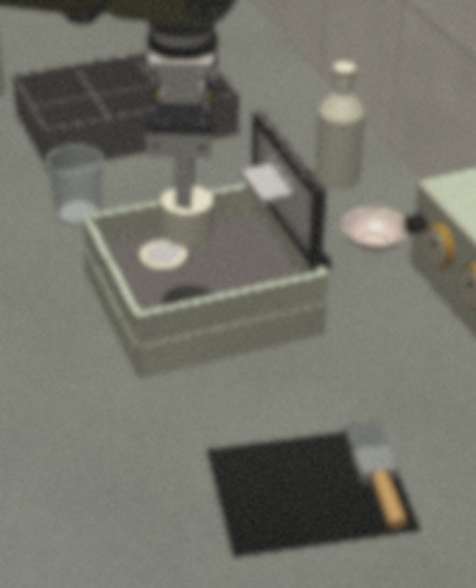

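Cartridge is lifted and hanging clear of the rim in both views. Its pocket is empty and the canister is still in the other one. Carrying to the mat.

>>> {"name": "arm_command", "arguments": {"deltas": [{"xyz":[0,-0.015,0],"turn":[0,0,0]},{"xyz":[0,-0.03,0],"turn":[0,0,0]},{"xyz":[0.001,-0.04,0],"turn":[0,0,0]},{"xyz":[0.001,-0.045,0],"turn":[0,0,0]},{"xyz":[0.001,-0.045,0],"turn":[0,0,0]},{"xyz":[0.001,-0.045,0],"turn":[0,0,0]},{"xyz":[0,-0.04,0],"turn":[0,0,0]},{"xyz":[0,-0.025,-0.01],"turn":[0,0,0]},{"xyz":[0,-0.011,-0.01],"turn":[0,0,0]},{"xyz":[0,0,0],"turn":[0,0,0]},{"xyz":[0,0,0],"turn":[0,0,0]}]}}

```text
clock: 18.62
eef_pos: [510.9, -185.6, 191.8]
eef_rot: [3.141, -0.0, 2.726]
wrist_force: [-0.0, -0.4, -2.6]
finger_gap: 44.5
```

Run:
```python
from h import *
c=camera("wrist");cv2.imwrite("pics/w14.png",c["color"][:,:,::-1])
print(read_state()["wrist_force"])
```

```text
[ 0.65680595  0.54579967 -3.20350222]
```

View pics/w14.png

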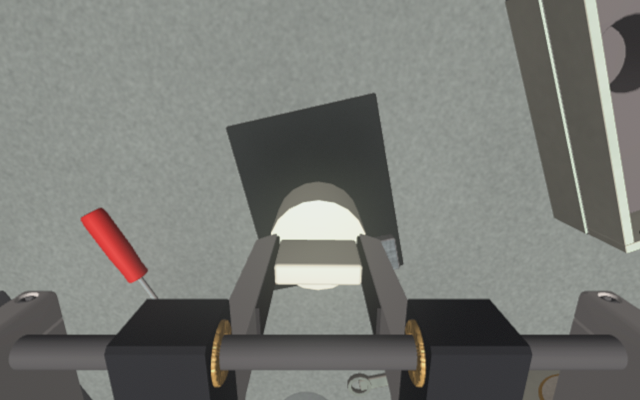

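Run:
```python
from h import *
s=read_state();c=camera("wrist")
p=onz(c,[(227,127),(376,94),(401,264)],4,s);print(p)
m=(p[0]+p[1])/2; print(m, m+np.array([98,-19.7,0]))
```

```text
[[ 420.51668624 -249.3870456     4.        ]
 [ 452.75988304  -94.66231621    4.        ]
 [ 644.42725631 -136.414989      4.        ]]
[ 436.63828464 -172.0246809     4.        ] [ 534.63828464 -191.7246809     4.        ]
```

>>> {"name": "arm_command", "arguments": {"deltas": [{"xyz":[0,0,-0.02],"turn":[0,0,0]},{"xyz":[0,0,-0.025],"turn":[0,0,0]},{"xyz":[0,0,-0.025],"turn":[0,0,0]},{"xyz":[0,0,-0.02],"turn":[0,0,0]},{"xyz":[0,0,-0.015],"turn":[0,0,0]},{"xyz":[0,0,-0.009],"turn":[0,0,0]},{"xyz":[0,0,-0.005],"turn":[0,0,0]},{"xyz":[0,0,0],"turn":[0,0,0]}]}}

```text
clock: 19.73
eef_pos: [510.9, -186.3, 72.8]
eef_rot: [-3.142, 0.0, 2.725]
wrist_force: [-0.2, -0.5, -2.6]
finger_gap: 44.8
```

>>> {"name": "arm_command", "arguments": {"deltas": [{"xyz":[0,0,-0.001],"turn":[0,0,0]},{"xyz":[0,0,-0.001],"turn":[0,0,0]},{"xyz":[0,0,-0.001],"turn":[0,0,0]},{"xyz":[0,0,0],"turn":[0,0,0]}]}}

```text
clock: 20.23
eef_pos: [510.8, -186.3, 69.6]
eef_rot: [-3.142, -0.0, 2.725]
wrist_force: [-0.8, -0.4, -3.2]
finger_gap: 44.6
```

>>> {"name": "arm_command", "arguments": {"deltas": [{"xyz":[0,0,-0.0007],"turn":[0,0,0]},{"xyz":[0,0,-0.0007],"turn":[0,0,0]},{"xyz":[0,0,0],"turn":[0,0,0]}]}}

```text
clock: 20.6
eef_pos: [510.8, -186.4, 68.2]
eef_rot: [-3.142, -0.0, 2.725]
wrist_force: [0.5, -1.0, -2.8]
finger_gap: 44.8
```

>>> {"name": "arm_command", "arguments": {"deltas": [{"xyz":[0,0,-0.0006],"turn":[0,0,0]},{"xyz":[0,0,0],"turn":[0,0,0]}]}}

```text
clock: 20.85
eef_pos: [510.9, -186.4, 68.1]
eef_rot: [-3.142, 0.0, 2.725]
wrist_force: [-2.3, -0.1, 4.6]
finger_gap: 44.6
```

>>> {"name": "arm_command", "arguments": {"deltas": [{"xyz":[0,0,-0.0006],"turn":[0,0,0]},{"xyz":[0,0,0],"turn":[0,0,0]}]}}

```text
clock: 21.1
eef_pos: [511.0, -186.4, 68.1]
eef_rot: [-3.142, 0.001, 2.725]
wrist_force: [-6.0, 2.4, 12.8]
finger_gap: 44.5
```

Contact is made on the mat. Easing off a little, opening slightly and rising.

>>> {"name": "arm_command", "arguments": {"deltas": [{"xyz":[0,0,0.0007],"turn":[0,0,0]},{"xyz":[0,0,0],"turn":[0,0,0]}]}}

```text
clock: 21.35
eef_pos: [510.9, -186.4, 68.1]
eef_rot: [-3.142, 0.0, 2.725]
wrist_force: [-3.3, 0.1, 7.1]
finger_gap: 44.6
```

>>> {"name": "arm_command", "arguments": {"deltas": [{"xyz":[0,0,0],"turn":[0,0,0]},{"xyz":[0,0,0],"turn":[0,0,0]},{"xyz":[0,0,0],"turn":[0,0,0]},{"xyz":[0,0,0],"turn":[0,0,0]},{"xyz":[0,0,0.01],"turn":[0,0,0]},{"xyz":[0,0,0.02],"turn":[0,0,0]},{"xyz":[0,0,0.03],"turn":[0,0,0]},{"xyz":[0,0,0.04],"turn":[0,0,0]},{"xyz":[0,0,0.04],"turn":[0,0,0]},{"xyz":[-0.04,0,0.02],"turn":[0,0,0]},{"xyz":[-0.05,0,0],"turn":[0,0,0]},{"xyz":[-0.03,0,0],"turn":[0,0,0]}], "gripper": 0.33}}

```text
clock: 22.85
eef_pos: [389.2, -186.2, 228.6]
eef_rot: [-3.141, 0.001, 2.725]
wrist_force: [-0.1, -1.3, -0.2]
finger_gap: 63.0
```

Run:
```python
from h import *
c=camera("wrist");cv2.imwrite("pics/w15.png",c["color"][:,:,::-1])
i=camera("side")["color"][:,:,::-1]
cv2.imwrite("pics/s15.png",cv2.resize(i[120:340,230:430],None,fx=2.7,fy=2.7,interpolation=cv2.INTER_CUBIC))
i=camera("top")["color"][:,:,::-1]
cv2.imwrite("pics/t15.png",cv2.resize(i[150:280,160:480],None,fx=2.5,fy=2.5,interpolation=cv2.INTER_CUBIC))
```

```text
(no output)
```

View pics/w15.png

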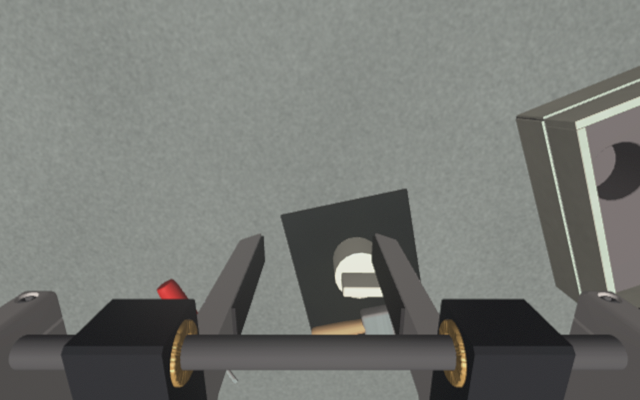

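View pics/s15.png

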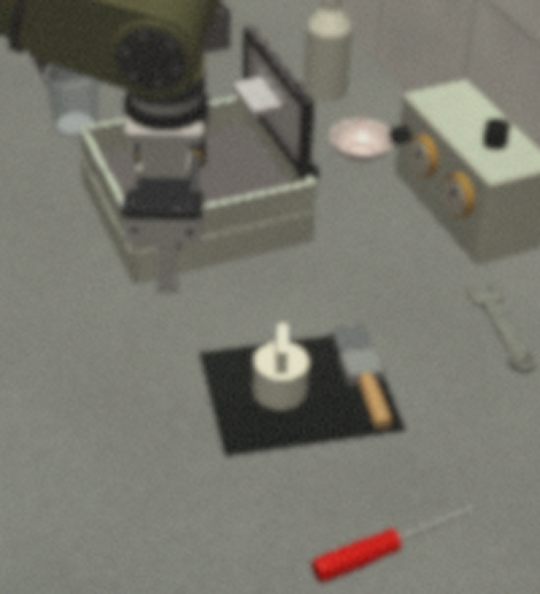

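View pics/t15.png

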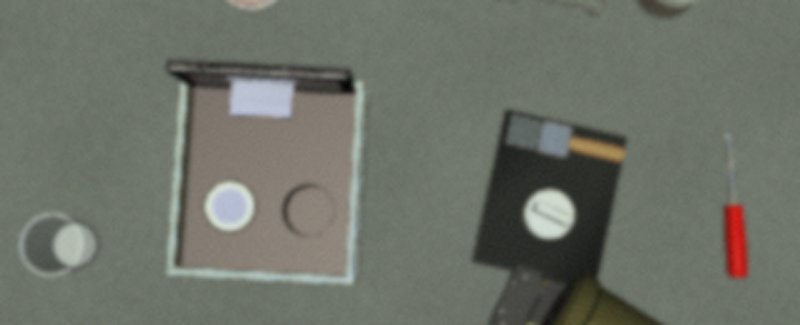

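Run:
```python
from h import *
s=camera("side");i=s["color"][:,:,::-1]
cv2.imwrite("pics/s16.png",cv2.resize(i[125:200,310:360],None,fx=8,fy=8,interpolation=cv2.INTER_CUBIC))
R=Rn.from_euler("z",-.017).as_matrix();o=np.array([543.5,157.5,0])
for a in (1.571,1.5,1.45):
  ca,sa=np.cos(a),np.sin(a);P=[]
  for y in (-98,):
    P+= [[110-110*ca,y,95+110*sa],[110-220*ca,y,95],[110,y,95],[110-220*ca-6*sa,y,95+6*ca],[110+6*sa,y,95+6*ca],[110-110*ca-6*sa,y,95+110*sa+6*ca],[110-110*ca+6*sa,y,95+110*sa+6*ca]]
  print(a,((proj(s,np.array(P)@R.T+o)-[310,125]+.5)*8).round().tolist())
```

```text
1.571 [[275.0, 264.0], [262.0, 486.0], [262.0, 486.0], [249.0, 489.0], [275.0, 483.0], [261.0, 267.0], [289.0, 261.0]]
1.5 [[257.0, 268.0], [228.0, 494.0], [262.0, 486.0], [215.0, 496.0], [275.0, 483.0], [244.0, 270.0], [271.0, 265.0]]
1.45 [[245.0, 272.0], [204.0, 500.0], [262.0, 486.0], [191.0, 501.0], [275.0, 482.0], [231.0, 273.0], [258.0, 268.0]]
```

View pics/s16.png

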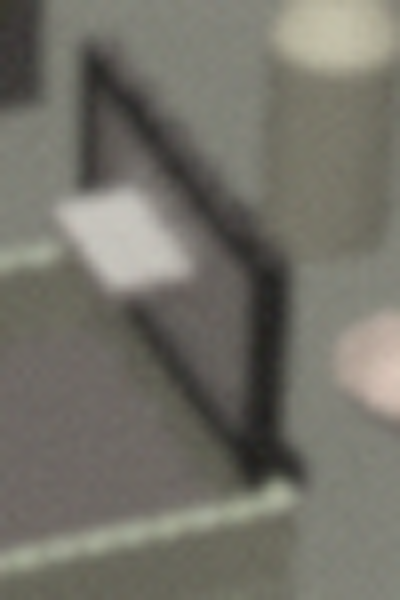

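The end of the cover spans columns 262-290 at the top, which matches the projection for 1.571 rad (261-289). Handing in.

Run:
```python
from cell import *
print(read_state()["clock"]); print(sign_off())
```

```text
23.05
the job is handed in; nothing more can be done
None
```

The job is done and handed in at about 23 s. The cover is folded fully back and the filter cartridge stands on the mat.

- **Cover:** I lifted the pull bar by its ends to about 1.05 rad. I then pushed the near panel's lower half with the open fingers on either side of the bar. This took about 2–5 N until a 20 N jump at the hard stop. In the last side view the folded edge matches 1.571 rad to within a pixel.
- **Cartridge:** I lifted it straight up out of the -y pocket, carried it over and lowered it until it touched the mat. The contact force peaked at about 13 N before I eased off and let go. It stands upright at about (511, -186) mm, wholly on the mat and clear of the brush.
- **Other objects:** In the last pictures, the canister is still in its pocket. The brush, beaker and screwdriver look unmoved, and the gripper is clear of everything.

**Checks that disagreed:**
- My first move call was refused, and nothing moved.
- Midway through the lift the cover angle was about 0.1 rad behind plan, and the wrist showed 10–15 N of side or contact force. I corrected for this as I went.

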